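# Unlatch the hold-down arm and hold it up

### The job

On the hold-down jig, pull the spring latch on the end of the arm sideways until it lets go of the ball, lift the arm's coupler off the ball by at least 6 cm, and keep holding it up there so that I can get at the circuit board. Finish while still holding the arm raised, since it falls back when let go; leave the board in its nest and everything else on the desk where it is.

Things in the scene. Friction and masses are not known exactly. Their poses are not given: they have to be found in the camera images.
- jig: Hold-down jig, fixed to the desk: aluminium plate 300 x 160 x 10 mm; at one end a 28 mm steel ball (centre 64 mm above the desk) on a post, with a flat 32 mm collar under it. Origin: on the desk under the ball's centre. x runs along the plate from ball to hinge (plate x -40 to 260, y +-80 mm), y is the way the latch is pulled, z up. From the ball facing the hinge, +y is to the left.
- tongue: Hold-down arm: dark steel bar 26 mm wide, 14 mm thick, with the coupler and latch at its free end. Origin: centre of its hinge pin, 225 mm from the ball's axis along jig x, 75 mm above the desk; the pin lies along jig y. Axes as the jig's when down. Swings up to 0.9 rad. Only the hand holds it up: let go, it falls back. Lifting at the latch tab takes about 3 to 7 N.
- coupler (a point): Centre of the rim (lower edge) of the coupler, a dark steel cup 43 mm across, 30 mm high, open below, at the arm's free end. Down, the cup sits over the ball with this point 56 mm above the desk; it rises on an arc about the hinge. Axes as the arm's.
- latch (a joint): Slide of the latch on the coupler, m: 0 = latched, its toe hooked about 9 mm under the ball's collar so that the arm cannot rise; grows as it is pulled toward jig +y (the side where its leg hangs down, away from the small coil), stop at 0.014. The arm is free when it is pulled more than about 0.010. A spring (4 N at 0, 9 N at the stop) returns it.
- latch_tab (a point): Middle of the upright steel tab on the latch plate atop the coupler: 12 mm thick along jig y (grip it this way), 28 mm wide, 45 mm tall; the point is 24.5 mm above the plate, 20.5 mm below the tab's top, 117 mm above the desk when shut. Axes as the arm's. As the arm swings the tool may stay upright: the tab turns between the fingers about the grip line.
- board: Small green circuit board 120 x 120 x 4 mm with a finned aluminium heat sink (50 x 50 mm, 40 mm tall in all), loose in its nest on the jig under the arm. Origin: centre of its underside. To be left where it is.
- tray: Bystander: shallow grey plastic parts tray, 90 x 60 x 22 mm. Origin: centre of its underside. To be left alone.
- screwdriver: Bystander: screwdriver with a black handle, 170 mm long, lying flat. Origin: centre of its underside. To be left alone.
- mouse: Bystander: black computer mouse, 105 x 60 x 34 mm. Origin: centre of its underside. To be left alone.
- fan: Bystander: square black case fan lying flat, 120 x 120 x 25 mm. Origin: centre of its underside. To be left alone.
- bottle: Bystander: white plastic bottle with a black cap, 60 mm across, 160 mm tall, upright. Origin: centre of its underside. To be left alone.

How it is judged:
By the outcome, as a careful person would: the job done as asked, in the order asked, and still so for the second after the job is handed in, while the arm keeps its last pose, push and grip.
It also fails if it takes over 29 s, if anything falls off the work surface, if the arm or the gripper's body presses on something with over 40 N, if the wrist force passes 120 N, or if a joint passes its speed limit or range.

### The arm

A 6-joint arm with a two-finger parallel gripper is mounted at the origin on the work surface. World frame = base frame: x ahead of the robot, y to its left, z up, the work surface at z = 0. Lengths are in mm, angles in degrees, forces in N, time in s.
With the tool pointing down it reaches from about 400 to 925 mm from the base axis. Payload 12.5 kg.
Tool frame: the origin (TCP) lies on the centre line of the jaws, within the pads' length; the fingertips stand r.tip_extent ahead of it and the grasp point (between the pads) lies 8 mm behind it (r.tip_extent is the distance from the TCP to the fingertips, in mm); z points along the fingers, y is the direction in which the jaws open and shut (so a half turn about z gives the same grasp; the last joint's range is limited). The gripper opens to 95 mm and grips with 3 to 60 N. Pads are 20 mm wide; open, the fingers measure 119 mm over their backs; the gripper's body (75 mm by 180 mm) begins 59 mm behind the grasp point.
Start: joints at [-76.295, 28.126, 89.318, -0, 62.55, -6.05], TCP at [211.278, -588.224, 225.661] pointing down, gripper open.
Joint ranges: [-177.58, 177.58], [-47.91, 125.51], [2.72, 160], [-65.01, 245.01], [3.68, 167.84], [-153.87, 153.87]. Speed limits (degrees/s): [127.2, 127.2, 159.86, 180, 180, 180].

### API

Orientations are given as [roll, pitch, yaw] about the fixed x, y, z axes, in that order (R = Rz(yaw) Ry(pitch) Rx(roll)).
In Python, from rig import r gives the robot as it stands.
- The arm moves only by the tool servo_tool, never from a script. Its argument "targets" is a list of rows, each a list of 3 entries, a list of its own where there are three numbers: the closure, from -1 (fully open) to 1 (shut), so that 0 is half open, then the shift along the tool's x, y, z in cm, then the turn, a rotation vector about the tool's x, y, z in rad. In form: [[hand, [tx, ty, tz], [rx, ry, rz]], ...]. A call has 1 to 5 rows; each row shifts and turns the commanded pose from where the row before left it, along the tool's axes as they then stand; what a row does not reach is not made up. A row lasts 1/12 s, in which the tool goes at most 41.7 mm and 7.16 degrees, less where a joint would pass 70% of its speed; a pose out of reach is approached as far as the arm can. A call is refused whole if a number of a shift passes 4.17 or a number of a turn 0.125, either way. A call with a gripper value outside its range is refused whole. The fingers move at their own pace and stop on an object; "grip_force" is the grip in N (left out, the last holds). Time passes only in rows, so rows that do not move let the fingers close. It gives the time, the measured TCP pose, the force and the opening at its end, in the units of the state.
- r.state(): the state, without advancing time (a new reading comes with each control period).
- r.capture(name): name is "scene" or "top"; returns the picture (420x560x3 uint8, red, green, blue); there is no depth.
- r.calibration(name): a dict with "K" (3x3 intrinsics, pixels), "world_to_cam" (4x4, takes a point from world to camera coordinates). Camera axes: x right, y up, looking along -z (the intrinsics and any distortion apply to the point x, -y, -z); pixel columns grow to the right and rows downward; lengths in mm; the calibration is good to about 2 mm. A picture is of the moment at which its call begins. calibration takes no time and is no camera call.
- r.close_job(): hands the job in, once; it reports no verdict.
Trained networks look in the newest picture that a camera, given by its name, has taken for a name from the list of things; names that differ only in an ending like _2 or _b are one class to them, and where a whole thing is asked for, a point or a joint stands for the part that bears it (a point fixed in the world has none). Each returns a list of dicts, best first, with "conf" (0 to 1); they miss things now and then, are a little off and sometimes report something else, mostly with a low value. They report only what shows in the picture. A call takes as long as a camera call.
- r.cut_out(camera, target): "region" (420x560 bool, what is visible of it) and "point" ([column, row] in pixels, amid what is visible of it).
- r.pinpoint(camera, target): "point" ([column, row] in pixels: a listed point, or the origin of a listed thing).
The state is a dict: "time_s": time; "joint_positions": joint angles; "qvel": joint speeds; "joint_torque": joint torques, N m; "tool_pos": TCP position; "tcp_rot": TCP orientation; "contact_force": force on the tool from outside, world axes, zero at the start; "wrist_torque": the same for the moment, N m; "width": finger opening in mm.
Only numpy, scipy, OpenCV 4.12 (cv2) and the standard library are available. Lean on these libraries where they do the work, as an engineer would, in place of code of your own. Each camera call takes 0.05 s, during which the arm holds its last target.

## Working session

There is one attempt and no reset: what is moved stays moved. The work goes in short steps, Python scripts to look and compute and a tool call to move; the robot and the scene stay as the last step left them, time stands still between calls to the robot, and variables do not carry over. Pictures are saved under pics/ and viewed, and the job is handed in when it is done.

Besides the shell and the picture viewer there is one more tool, called by a JSON object that holds its "op" and its "data", one argument or row to a line. servo_tool: Moves the arm, as the interface text tells. Its arguments: {"type":"object","properties":{"targets":{"type":"array"},"grip_force":{"type":"number"}},"required":["targets"]}

```bash
mkdir -p pics; ls
python3 - <<'E'
from rig import r
import cv2
s=r.state(); print(s); print(r.tip_extent)
for n in("scene","top"):
    im=r.capture(n); cv2.imwrite(f"pics/{n}0.png",im[:,:,::-1])
    c=r.calibration(n); print(n,c)
    for t in ("jig","tongue","coupler","latch_tab","board"):
        print(t,[(d['point'],round(d['conf'],2)) for d in r.pinpoint(n,t)][:3])
E
```

```text
pics
{'time_s': 0.0, 'joint_positions': array([-7.62943496e+01,  2.81628766e+01,  8.93488503e+01, -1.06331317e-03,
        6.25491826e+01, -6.04997229e+00]), 'qvel': array([ 0.01390353,  0.01543337,  0.09796949, -0.06926437, -0.11239672,
        0.10099152]), 'joint_torque': array([-3.15790828e-06, -6.12661815e+01, -2.58182484e+01,  6.91680377e-02,
        4.82427387e-02, -1.11504060e-04]), 'tool_pos': array([ 211.2249602 , -587.989952  ,  225.08318511]), 'tcp_rot': array([-1.79939330e+02, -5.48178964e-03,  1.97561104e+01]), 'contact_force': array([-0.10077218,  0.35601914,  0.57486893]), 'wrist_torque': array([ 0.0175353 ,  0.00280402, -0.04013666]), 'width': 95.16033783805737}
11.0
scene {'K': array([[537.38799092,   0.        , 286.93644837],
       [  0.        , 537.38799092, 214.72590497],
       [  0.        ,   0.        ,   1.        ]]), 'world_to_cam': array([[-8.98870249e-01,  4.38200353e-01,  3.56738715e-03,
         4.90329923e+02],
       [-3.75306236e-01, -7.74008558e-01,  5.09956843e-01,
         2.15098132e+02],
       [ 2.26224457e-01,  4.57046172e-01,  8.60192590e
[... 307 characters left out ...]
'K': array([[468.46480758,   0.        , 272.88325977],
       [  0.        , 468.46480758, 208.27763339],
       [  0.        ,   0.        ,   1.        ]]), 'world_to_cam': array([[ 5.26543953e-03, -9.99982211e-01, -2.80217010e-03,
         3.67649319e+01],
       [ 9.86776349e-01,  4.74189253e-03,  1.62018366e-01,
        -5.75884213e+02],
       [-1.62002196e-01, -3.61821309e-03,  9.86783764e-01,
        -9.43482650e+02],
       [ 0.00000000e+00,  0.00000000e+00,  0.00000000e+00,
         1.00000000e+00]])}
jig [([272.9, 245.7], 0.63)]
tongue [([250.5, 143.3], 0.88)]
coupler [([268.7, 246.8], 0.75)]
latch_tab [([314.1, 165.2], 0.7), ([271.0, 245.5], 0.61)]
board [([255.8, 196.6], 0.74)]
```

View pics/scene0.png

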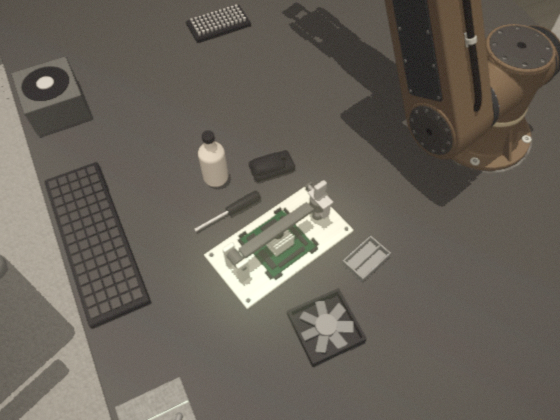

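View pics/top0.png

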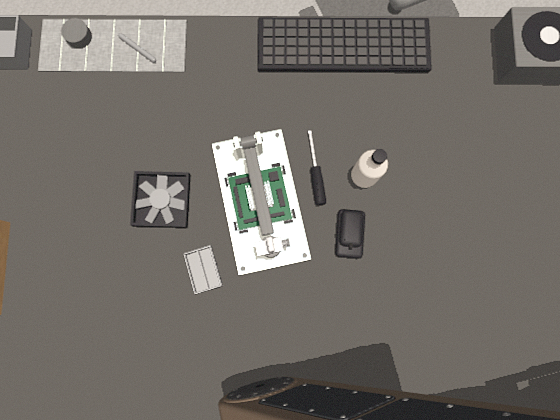

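```bash
cat > h.py <<'E'
from rig import r
import numpy as np
def ray(n,p):
    c=r.calibration(n);K=c['K'];T=c['world_to_cam']
    d=np.linalg.inv(K)@[p[0],p[1],1]; d=d*[1,-1,-1]
    R=T[:3,:3]; return -R.T@T[:3,3], R.T@d
def at(n,p,z):
    o,d=ray(n,p); return o+d*(z-o[2])/d[2]
def tri(a,b):
    A=np.zeros((3,3));B=np.zeros(3)
    for n,p in (("scene",a),("top",b)):
        o,d=ray(n,p); d=d/np.linalg.norm(d); M=np.eye(3)-np.outer(d,d);A+=M;B+=M@o
    return np.linalg.solve(A,B)
def proj(n,X):
    c=r.calibration(n);x=c['world_to_cam'][:3,:3]@X+c['world_to_cam'][:3,3]
    u=c['K']@(x*[1,-1,-1]); return u[:2]/u[2]
E
python3 - <<'E'
from h import *
np.set_printoptions(precision=1,suppress=True)
P={"jig":((322.4,218.4),(272.9,245.7),0),"tongue":((231.9,255.5),(250.5,143.3),75),"coupler":((318.2,204),(268.7,246.8),56),"tab":((320.9,188.4),(271,245.5),117),"board":((276.9,240.3),(255.8,196.6),15)}
for k,(a,b,z) in P.items(): print(k,at("scene",a,z),at("top",b,z),tri(a,b))
E
```

```text
jig [481.4  55.5   0. ] [500.5  39.4   0. ] [490.8  47.3   0.4]
tongue [715.6  89.1  75. ] [709.3  87.3  75. ] [713.2  86.6  67.3]
coupler [490.7  46.   56. ] [493.5  47.9  56. ] [492.7  48.1  60.6]
tab [487.9  46.  117. ] [491.1  42.7 117. ] [489.4  44.1 116.2]
board [603.8  68.5  15. ] [606.7  77.4  15. ] [605.5  75.9  28.2]
```

Run:
```python
import cv2
a=cv2.imread("pics/scene0.png")[165:245,270:370]; b=cv2.imread("pics/top0.png")[215:275,225:315]
cv2.imwrite("pics/za.png",cv2.resize(a,None,fx=6,fy=6,interpolation=2)); cv2.imwrite("pics/zb.png",cv2.resize(b,None,fx=7,fy=7,interpolation=2))
```

```text
(no output)
```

View pics/za.png

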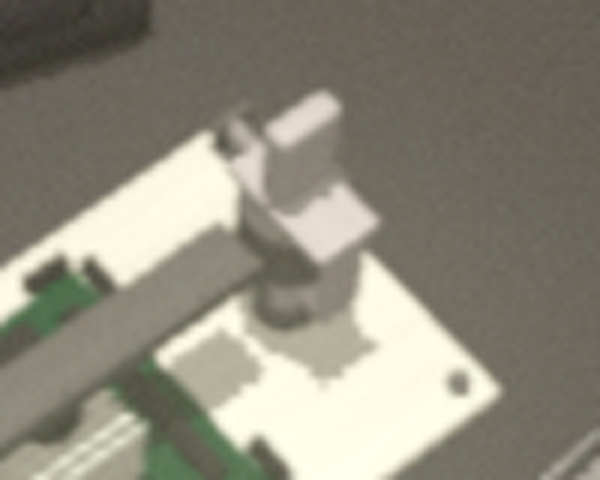

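View pics/zb.png

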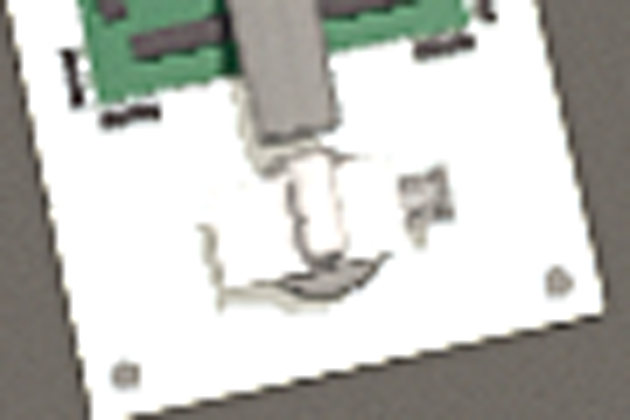

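Run:
```python
from h import *
np.set_printoptions(precision=1,suppress=True)
print(tri((309.3,185.5),(285.7,242.8)), tri((320.5,184.3),(270.4,243.6)))
print(at("scene",(320.5,184.3),137.5),at("top",(270.4,243.6),137.5))
y=np.radians(10.5)
for bx,by in((492,46),):
  for z in (117,137.5,95):
    for l in(-14,14): 
      X=np.array([bx+l*np.cos(y),by+l*np.sin(y),z]); 
      a=proj("scene",X);b=proj("top",X);print(z,l,(a-[270,165])*6,(b-[225,215])*7)
# plate corners fit: top image
for p in((212,143),(281,130),(310,260),(238,274)): print(at("top",p,10))
for p in((238+7/7-0,268.2),(304.5,255)): print("holes",at("top",p,10))
```

```text
[498.4  13.8  91.8] [491.7  44.9 134.4]
[491.3  48.  137.5] [493.   43.7 137.5]
117 -14 [326.2 125.1] [318.9 260. ]
117 14 [264.1 164.2] [301.1 160.6]
137.5 -14 [329.9  92.6] [318.3 254.7]
137.5 14 [266.9 132.1] [300.1 153. ]
95 -14 [322.3 158.9] [319.5 265.4]
95 14 [261.3 197.7] [302.1 168.3]
[729.7 177.4  10. ]
[760.8  22.4  10. ]
[469.2 -40.8  10. ]
[438.5 113.9  10. ]
holes [450.9 112.   10. ]
holes [479.9 -29.   10. ]
```

{"op": "servo_tool", "data": {
  "targets": [
    [-1,[2.6,-2.6,0],[0,0,0.07]],
    [-1,[2.6,-2.6,0],[0,0,0.07]],
    [-1,[2.8,-2.8,0],[0,0,0]],
    [-1,[2.8,-2.8,0],[0,0,0]],
    [-1,[2.8,-2.8,0],[0,0,0]]
  ]
}}

```text
time_s: 1.02
tool_pos: [310.6, -422.0, 225.7]
tcp_rot: [180.0, -0.0, 11.7]
contact_force: [0.4, -0.4, -0.1]
width: 95.1
```

{"op": "servo_tool", "data": {
  "targets": [
    [-1,[2.5,-3.1,0],[0,0,0]],
    [-1,[2.5,-3.1,0],[0,0,0]],
    [-1,[2.5,-3.1,0],[0,0,0]],
    [-1,[2.5,-3.1,0],[0,0,0]],
    [-1,[2.5,-3.1,0],[0,0,0]]
  ]
}}

```text
time_s: 1.43
tool_pos: [401.5, -244.6, 225.9]
tcp_rot: [180.0, -0.0, 11.7]
contact_force: [1.1, -0.8, -0.0]
width: 94.9
```

{"op": "servo_tool", "data": {
  "targets": [
    [-1,[2.0,-3.6,0],[0,0,0]],
    [-1,[2.0,-3.6,0],[0,0,0]],
    [-1,[2.0,-3.6,0],[0,0,0]],
    [-1,[2.0,-3.4,0],[0,0,0]],
    [-1,[1.5,-2.5,0],[0,0,0]]
  ]
}}

```text
time_s: 1.85
tool_pos: [460.4, -60.8, 225.9]
tcp_rot: [180.0, -0.0, 11.8]
contact_force: [0.3, -1.0, -0.7]
width: 95.1
```

{"op": "servo_tool", "data": {
  "targets": [
    [-1,[1.5,-3.0,0],[0,0,0]],
    [-1,[0,0,0],[0,0,0]],
    [-1,[0,0,0],[0,0,0]]
  ]
}}

```text
time_s: 2.1
tool_pos: [468.8, -29.8, 225.7]
tcp_rot: [180.0, -0.0, 11.9]
contact_force: [-0.1, -1.8, -0.4]
width: 95.1
```

{"op": "servo_tool", "data": {
  "targets": [
    [-1,[1.9,-3.4,1.0],[0,0,0]],
    [-1,[1.9,-3.4,2.0],[0,0,0]],
    [-1,[0,0,2.0],[0,0,0]],
    [-1,[0,0,0],[0,0,0]]
  ]
}}

```text
time_s: 2.43
tool_pos: [490.2, 41.6, 173.8]
tcp_rot: [-179.9, 0.3, 11.8]
contact_force: [-0.6, -0.4, -1.2]
width: 95.1
```

Run:
```python
from h import *
import cv2
print(r.state()['tool_pos'],r.state()['tcp_rot'])
ims={n:r.capture(n)[:,:,::-1] for n in("scene","top")}
print([(d['point'],d['conf']) for d in r.pinpoint("scene","latch_tab")])
a=ims["scene"][130:250,250:390]; b=ims["top"][170:290,200:340]
cv2.imwrite("pics/z1.png",cv2.resize(np.vstack([np.hstack([a,b])]),None,fx=2.85,fy=4,interpolation=2) if 0 else cv2.resize(np.hstack([a,b]),None,fx=2.8,fy=2.8,interpolation=2))
```

```text
[490.23063335  41.61920458 173.84569275] [-179.94518802    0.26002711   11.81198981]
[([316.0, 188.8], 0.87)]
```

View pics/z1.png

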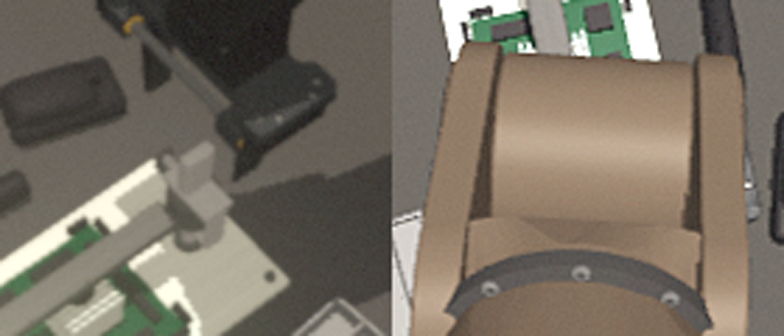

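{"op": "servo_tool", "data": {
  "targets": [
    [-1,[0.2,-0.3,2.0],[0,0,0]],
    [-1,[0,0,2.0],[0,0,0]],
    [-1,[0,0,1.4],[0,0,0]],
    [-1,[0,0,0.6],[0,0,0]],
    [-1,[0,0,0],[0,0,0]]
  ]
}}

```text
time_s: 3.0
tool_pos: [492.7, 43.7, 116.6]
tcp_rot: [-180.0, 0.0, 11.6]
contact_force: [-0.3, -1.1, 0.2]
width: 95.4
```

Run:
```python
from h import *
import cv2
print(r.state()['tool_pos'],r.state()['tcp_rot'],proj("scene",r.state()['tool_pos']))
a=r.capture("scene")[:,:,::-1][140:240,260:380]
cv2.imwrite("pics/z2.png",cv2.resize(a,None,fx=6,fy=6,interpolation=2))
```

```text
[492.72439393  43.71185001 116.59277608] [-1.79999767e+02  3.30559953e-02  1.16464949e+01] [318.40263058 188.52195698]
```

View pics/z2.png

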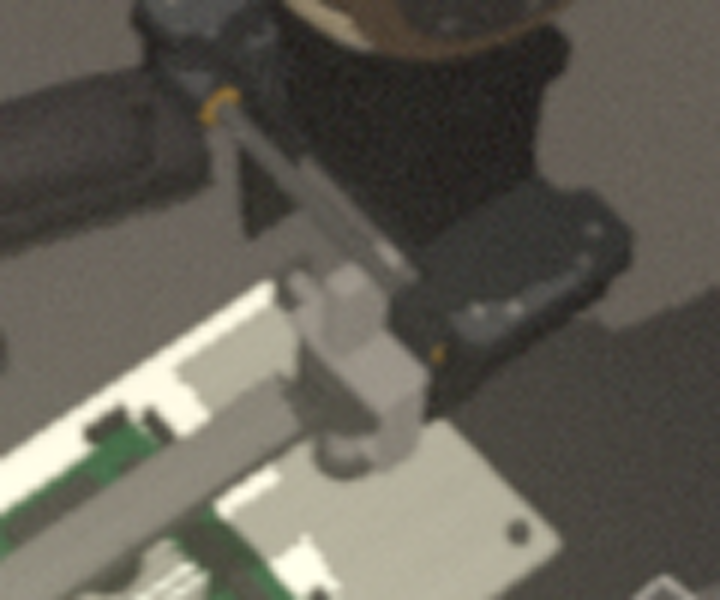

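{"op": "servo_tool", "data": {
  "targets": [
    [0.3,[0,0,0.3],[0,0,0]],
    [1,[0,0,0],[0,0,0]],
    [1,[0,0,0],[0,0,0]],
    [1,[0,0,0],[0,0,0]],
    [1,[0,0,0],[0,0,0]]
  ],
  "grip_force": 40
}}

```text
time_s: 3.47
tool_pos: [492.9, 44.7, 113.9]
tcp_rot: [180.0, -0.0, 11.7]
contact_force: [-0.7, -0.0, 0.6]
width: 66.8
```

{"op": "servo_tool", "data": {
  "targets": [
    [1,[0,0,0],[0,0,0]],
    [1,[0,0,0],[0,0,0]],
    [1,[0,0,0],[0,0,0]]
  ]
}}

```text
time_s: 3.72
tool_pos: [492.8, 44.8, 113.6]
tcp_rot: [180.0, -0.0, 11.7]
contact_force: [-0.0, -0.3, -0.1]
width: 47.1
```

{"op": "servo_tool", "data": {
  "targets": [
    [1,[0,0,0],[0,0,0]],
    [1,[0,0,0],[0,0,0]],
    [1,[0,0,0],[0,0,0]],
    [1,[0,0,0],[0,0,0]],
    [1,[0,0,0],[0,0,0]]
  ]
}}

```text
time_s: 4.13
tool_pos: [492.8, 44.7, 113.6]
tcp_rot: [180.0, 0.0, 11.7]
contact_force: [0.5, 1.0, 0.3]
width: 13.8
```

{"op": "servo_tool", "data": {
  "targets": [
    [1,[0,0,0],[0,0,0]],
    [1,[0,0,0],[0,0,0]],
    [1,[0,0,0],[0,0,0]]
  ]
}}

```text
time_s: 4.38
tool_pos: [492.7, 45.0, 113.6]
tcp_rot: [-180.0, 0.0, 11.8]
contact_force: [0.5, 5.1, 1.6]
width: 12.0
```

{"op": "servo_tool", "data": {
  "targets": [
    [1,[0,-0.3,0],[0,0,0]],
    [1,[0,-0.3,0],[0,0,0]],
    [1,[0,-0.3,0],[0,0,0]],
    [1,[0,-0.2,0],[0,0,0]],
    [1,[0,0,0],[0,0,0]]
  ]
}}

```text
time_s: 4.8
tool_pos: [490.5, 55.0, 113.6]
tcp_rot: [179.9, 0.0, 11.8]
contact_force: [-0.7, -8.0, 0.5]
width: 11.9
```

{"op": "servo_tool", "data": {
  "targets": [
    [1,[0,-0.2,0],[0,0,0]],
    [1,[0,0,0],[0,0,0]],
    [1,[0,0,0],[0,0,0]]
  ]
}}

```text
time_s: 5.05
tool_pos: [490.1, 56.7, 113.6]
tcp_rot: [179.9, 0.0, 11.8]
contact_force: [-0.9, -7.0, 0.4]
width: 12.0
```

{"op": "servo_tool", "data": {
  "targets": [
    [1,[0,-0.1,0],[0,0,0]],
    [1,[0,0,0],[0,0,0]],
    [1,[0.05,0,-0.2],[0,0,0]],
    [1,[0.05,0,-0.3],[0,0,0]],
    [1,[0.1,0,-0.3],[0,0,0]]
  ]
}}

```text
time_s: 5.47
tool_pos: [491.4, 58.0, 121.1]
tcp_rot: [179.9, 0.1, 11.8]
contact_force: [0.5, -9.0, -6.2]
width: 11.7
```

{"op": "servo_tool", "data": {
  "targets": [
    [1,[0,0,0],[0,0,0]],
    [1,[0,0,0],[0,0,0]]
  ]
}}

```text
time_s: 5.63
tool_pos: [491.4, 58.0, 121.2]
tcp_rot: [179.9, 0.1, 11.8]
contact_force: [0.7, -9.3, -4.9]
width: 11.8
```

{"op": "servo_tool", "data": {
  "targets": [
    [1,[0.13,0,-0.5],[0,0,0]],
    [1,[0.14,0,-0.5],[0,0,0]],
    [1,[0.15,0,-0.5],[0,0,0]],
    [1,[0.15,0,-0.5],[0,0,0]],
    [1,[0.16,0,-0.5],[0,0,0]]
  ]
}}

```text
time_s: 6.05
tool_pos: [498.8, 59.4, 146.2]
tcp_rot: [179.9, 0.1, 11.8]
contact_force: [2.6, -8.1, -6.9]
width: 11.7
```

{"op": "servo_tool", "data": {
  "targets": [
    [1,[0.2,0,-0.5],[0,0,0]],
    [1,[0.2,0,-0.5],[0,0,0]],
    [1,[0.2,0,-0.5],[0,0,0]]
  ]
}}

```text
time_s: 6.3
tool_pos: [504.7, 60.6, 161.2]
tcp_rot: [179.9, 0.1, 11.8]
contact_force: [3.4, -8.2, -7.2]
width: 11.9
```

{"op": "servo_tool", "data": {
  "targets": [
    [1,[0.25,0,-0.5],[0,0,0]],
    [1,[0.25,0,-0.5],[0,0,0]],
    [1,[0.25,0,-0.5],[0,0,0]],
    [1,[0,0,0],[0,0,0]]
  ]
}}

```text
time_s: 6.63
tool_pos: [512.3, 62.2, 176.7]
tcp_rot: [179.9, 0.1, 11.8]
contact_force: [1.1, -8.1, -6.6]
width: 11.8
```

{"op": "servo_tool", "data": {
  "targets": [
    [1,[0.28,0,-0.5],[0,0,0]],
    [1,[0.29,0,-0.5],[0,0,0]],
    [1,[0.3,0,-0.5],[0,0,0]],
    [1,[0.18,0,-0.3],[0,0,0]],
    [1,[0,0,0],[0,0,0]]
  ]
}}

```text
time_s: 7.05
tool_pos: [522.5, 64.2, 194.4]
tcp_rot: [179.9, 0.1, 11.8]
contact_force: [2.1, -7.4, -6.6]
width: 11.7
```

{"op": "servo_tool", "data": {
  "targets": [
    [1,[0,0,0],[0,0,0]],
    [1,[0,0,0],[0,0,0]],
    [1,[0,0,0],[0,0,0]]
  ]
}}

```text
time_s: 7.3
tool_pos: [522.3, 64.2, 193.9]
tcp_rot: [179.9, 0.1, 11.8]
contact_force: [2.4, -8.3, -6.0]
width: 11.8
```

Run:
```python
from h import *
import cv2
s=r.state();print(s['tool_pos'],s['contact_force'],s['wrist_torque'])
np.set_printoptions(precision=1,suppress=True)
a=r.capture("scene");b=r.capture("top")
for t in("coupler","latch_tab","board","tongue"): print(t,[(d['point'],d['conf']) for d in r.pinpoint("scene",t)],[(d['point'],d['conf']) for d in r.pinpoint("top",t)])
# expected coupler rim
yw=np.radians(11.8)
for th in (0,0.37):
  x=-225*np.cos(th)-19*np.sin(th);z=75-19*np.cos(th)+225*np.sin(th)
  X=np.array([492+(225+x)*np.cos(yw),45+(225+x)*np.sin(yw),z]);print(th,X,proj("scene",X))
cv2.imwrite("pics/z3.png",cv2.resize(np.ascontiguousarray(a[100:300,190:400,::-1]),None,fx=3,fy=3,interpolation=2))
cv2.imwrite("pics/t3.png",np.ascontiguousarray(b[:,:,::-1]))
```

```text
[522.33408366  64.19735084 193.94066381] [ 2.38964356 -8.34468185 -5.95075712] [-1.45433811 -0.05736432  0.49117148]
coupler [([316.5, 184.7], 0.67)] []
latch_tab [([311.6, 177.7], 0.51)] []
board [([279.4, 242.2], 0.64)] []
tongue [([231.0, 258.4], 0.63)] [([247.8, 142.0], 0.76)]
0 [492.  45.  56.] [317.5 203.9]
0.37 [500.2  46.7 138.6] [316.5 185.1]
```

View pics/z3.png

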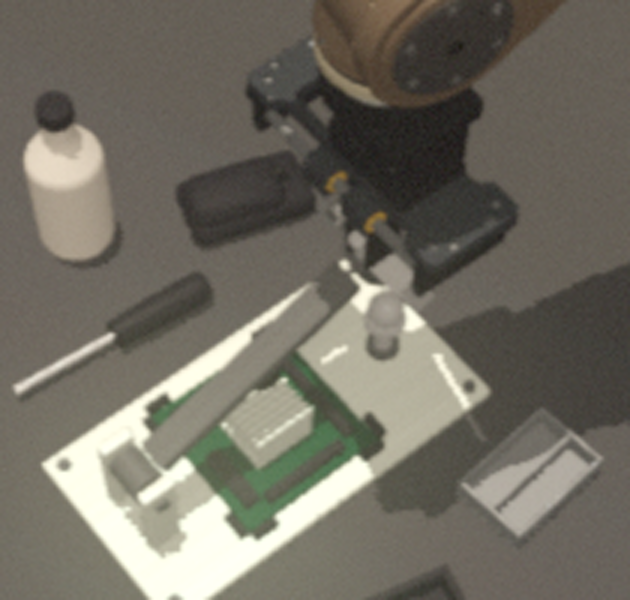

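View pics/t3.png

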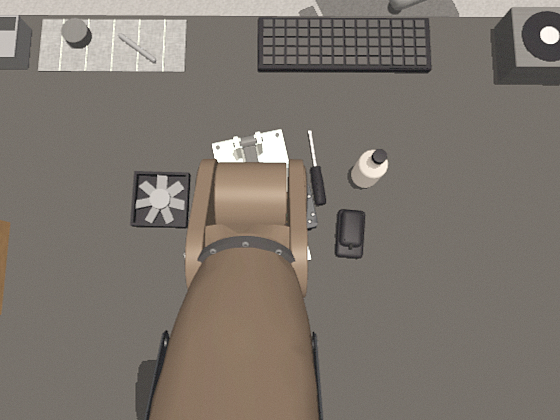

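{"op": "servo_tool", "data": {
  "targets": [
    [1,[0,0,0],[0,0,0]],
    [1,[0,0,0],[0,0,0]],
    [1,[0,0,0],[0,0,0]],
    [1,[0,0,0],[0,0,0]],
    [1,[0,0,0],[0,0,0]]
  ]
}}

```text
time_s: 8.22
tool_pos: [522.3, 64.2, 193.9]
tcp_rot: [179.9, 0.1, 11.8]
contact_force: [2.1, -8.8, -5.7]
width: 12.2
```

Run:
```python
from h import *
a=r.capture("scene");print([(d['point'],d['conf']) for d in r.pinpoint("scene","coupler")],r.state()['contact_force'],r.state()['width'])
print(r.close_job())
```

```text
[([317.1, 185.3], 0.96), ([318.5, 217.2], 0.17)] [ 2.27527864 -7.13030876 -6.19772388] 12.058719158434737
the job is handed in; nothing more can be done
None
```

The arm is raised and still held. I pulled the latch tab about 13 mm toward jig +y, lifted the arm along its arc about the hinge, and handed the job in at about 8.3 s of robot time.

- **Lift:** the coupler's rim is about 82 mm up, worked out from how far the tool rose. The camera's coupler point, (317, 185), fits the pixel predicted for that height, (316.5, 185.1).
- **Hold:** the reading stayed steady over the last second, with the tab gripped at 12 mm opening. The sideways pull was about 8 N and the weight about 6 N.
- **Surroundings:** the scene picture after the lift showed the ball free and the board in its nest. The tray, screwdriver, mouse and bottle showed no sign of having moved, and neither did the fan in the top picture.
- **Not confirmed:** the top camera gave no reading of the coupler, tab or board after the lift, because the robot's arm blocked its view. In the last scene check the network also gave one spurious low-confidence coupler point (0.17), which I ignored.

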